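# Clamp the domed stake in its bench holder with the T-handled socket key

## Robot

A 6-joint arm with a two-finger parallel gripper is mounted at the origin on a cart in front of the work surface, level with it; the furniture and walls round the work are solid. World frame = base frame: x ahead of the robot, y to its left, z up, the work surface at z = 0. Lengths are in m, angles in rad, forces in N, time in s.
With the tool pointing down it reaches from about 0.35 to 0.875 m from the base axis. Payload 4.2 kg.
Tool frame: the origin (TCP) lies at the very end of the fingers, on their centre line; the grasp point (between the pads) lies 19 mm behind it; z points along the fingers, y is the direction in which the jaws open and shut (so a half turn about z gives the same grasp; the last joint's range is limited). The gripper opens to 85 mm and grips with 20 to 120 N. Pads are 22 mm wide; open, the fingers measure 114 mm over their backs; the gripper's body (76 mm by 85 mm) begins 54 mm behind the grasp point. The pads swing forward as they close: fully open they stand 13 mm farther back than shut.
Start: joints at [1.388, 0.385, 0.008, 0, -1.194, -0.259], TCP at [0.267, 0.565, 0.231] pointing down, gripper open.
Joint ranges: [-3.14, 3.14], [-1.21, 2.06], [-1.07, 1.41], [-3.16, 2.05], [-2.99, -0.16], [-3.1, 3.1]. Speed limits (rad/s): [2.79, 2.79, 3.14, 3.14, 3.14, 3.14].

## Interface

Orientations are given as [roll, pitch, yaw] about the fixed x, y, z axes, in that order (R = Rz(yaw) Ry(pitch) Rx(roll)).
In Python, from rig import manip gives the robot as it stands. Calls block until the motion is done:
- manip.reach(position, orientation): joint-space move of the TCP to a pose.
- manip.servo_line(position, orientation=None, velocity=0.15): straight line of the TCP; orientation=None keeps the orientation; velocity is the mean speed in m/s.
- manip.set_joints(angles): joint-space move.
- manip.move_gripper(opening, f_grip=None): opening from 0.0 (shut) to 1.0 (fully open); f_grip is the grip in N (None keeps the last); returns when the fingers have stopped.
- manip.wait(seconds).
- manip.solve_ik(position, orientation): joint angles nearest the present ones, or None.
- manip.grab_frame(name): name is "scene" or "side" or "wrist"; returns the picture (400x640x3 uint8, red, green, blue); there is no depth.
- manip.camera_info(name): a dict with "fovy" (degrees; the focal length in pixels is half the picture's height over the tangent of half this angle, whatever the lens; pixels are square), "cx", "cy" (the principal point, pixels), "distortion" ([k1, k2, p1, p2, k3] as OpenCV has them; the pictures are not rectified), "rvec" (rotation vector, rad) and "tvec" (3), from world to camera coordinates, as OpenCV has them. Camera axes: x right, y down, z forward; pixel columns grow to the right and rows downward; lengths in m; the calibration is good to about 2 mm. A picture is of the moment at which its call begins: read the wrist's pose just before it. camera_info takes no time and is no camera call; for the wrist camera it gives the pose at the moment of the call.
A pose or a line that the arm cannot do raises manip.Unreachable and nothing moves.
- manip.close_job(): hands the job in, once; it reports no verdict.
Trained networks look in the newest picture that a camera, given by its name, has taken for a name from the list of things; names that differ only in an ending like _2 or _b are one class to them, and where a whole thing is asked for, a point or a joint stands for the part that bears it (a point fixed in the world has none). Each returns a list of dicts, best first, with "confidence" (0 to 1); they miss things now and then, are a little off and sometimes report something else, mostly with a low value. They report only what shows in the picture. A call takes as long as a camera call.
- manip.boxes_of(name, camera): "box" ([left, top, width, height] in pixels, round what is visible of it).
- manip.outline_of(name, camera): "region" (400x640 bool, what is visible of it) and "box" ([left, top, width, height] in pixels, round what is visible of it).
Readings, each from a call of its own:
- manip.current_time(): time.
- manip.current_joint_pos(): joint angles.
- manip.current_dq(): joint speeds.
- manip.current_tau(): joint torques, N m.
- manip.current_tcp_pos(): TCP position.
- manip.current_tool_rot(): TCP orientation.
- manip.current_force(): force on the tool from outside, world axes, zero at the start.
- manip.current_wrist_torque(): the same for the moment, N m.
- manip.current_width(): opening from 0.0 (shut) to 1.0 (fully open).
Only numpy, scipy, OpenCV 4.12 (cv2) and the standard library are available. Lean on these libraries where they do the work, as an engineer would, in place of code of your own. Each camera call takes 0.05 s, during which the arm holds its last target.

## Task

Clamp the domed stake in its holder: take the T-handled socket key from the wooden tool block, put it down the sloping bore of the holder onto the hexagon nut at the bottom, and turn the nut clockwise until it comes up solid against its stop. Then pull the key out and stand it back in its hole in the tool block. Do not disturb the stake or knock the copper caddy or the sanding block about.

Things in the scene. Friction and masses are not known exactly. Their poses are not given: they have to be found in the camera images.
- bore_mouth (a point): centre of the mouth of the round bore in the dark iron stake holder (bolted down). Its z axis is the bore's axis, pointing out of the bore: up, but 35 degrees from vertical, leaning away from the stake. The bore is 49 mm wide and 80 mm deep down to the top of the nut, in a tubular boss 75 mm across at the mouth
- nut_top (a point): centre of the top of the steel hexagon nut at the bottom of the bore; z out of the bore. Nut 30 mm across flats, 17 mm high, top chamfered, at any angle of turn (not given). It takes about 0.25 N m to turn, stays where it is left and tightens clockwise as seen looking down the bore: 103 to 155 degrees from the start until it stops solid (torque rises above 1 N m at once)
- stake: domed steel stake, 38 mm thick, 244 mm long, standing upright in the holder's square socket beside the bore (its axis 112 mm, level, from the bore's mouth). Origin at the foot of its shank, 30 mm above the bench; z along the stake; its top is 274 mm above the bench
- key_handle (a point): centre of the T handle of the loose steel socket key (0.19 to 0.34 kg; let its bar lie level when you tilt it, or it may swing in the grip). z along the shaft, from socket to handle; y along the handle bar (116 mm long). Its middle 40 mm is a flat-sided hub, 16 mm wide, 18 mm high; below it the shaft is 16 mm square for 35 mm: grip the hub across the bar
- key_socket (a point): open end of the same key's socket, 170 mm from the handle's centre; same axes. Hexagonal, 46 mm across corners outside, 32 mm across flats inside (flats face +x and -x). Within about 8 degrees of one of the six matching angles it slips over the nut and goes 19 mm past the nut's top; else it stops on top of the nut. Let go on the nut, the key stays in the bore
- key_hole (a point): centre of the mouth of the key's round hole, 53 mm wide and 50 mm deep, in the top of the fixed wooden tool block (90 x 150 mm, 60 mm high); z up. At the start the key stands upright in it. A punch and a chisel stand in the block 75 mm from the hole along +y of this point, their tops 125 and 146 mm above the bench
- caddy: plain round copper caddy, 66 mm wide, 58 mm high; origin at the centre of its underside; a bystander
- block: wooden sanding block 44 x 84 x 28 mm; origin at the centre of its underside; a bystander
- clamp_shoe: steel clamp shoe hidden inside the holder; the nut, through spring washers, drives it level against the stake's shank: it begins to press about 30 degrees before the nut's solid stop and presses with about 90 N at the stop. Origin at the centre of its pressing face (20 x 50 mm)

How it is judged:
By the outcome, as a careful person would: the job done as asked, in the order asked, and still so for the second after the job is handed in, with the robot touching nothing.
It also fails if it takes over 72 s, if anything falls off the work surface, if the arm or the gripper's body presses on something with over 40 N, if the wrist force passes 120 N, or if a joint passes its speed limit or range.

## Working session

There is one attempt and no reset: what is moved stays moved. The work goes in short steps, each a Python script; the robot and the scene stay as the last script left them, time stands still between calls to the robot, and variables do not carry over. Pictures are saved under pics/ and viewed, and the job is handed in when it is done.

```bash
ls; mkdir -p pics; python3 - <<'E'
from rig import manip
import cv2
for n in ["scene","side","wrist"]:
    im=manip.grab_frame(n); cv2.imwrite(f"pics/{n}0.png",im[:,:,::-1])
    print(n,manip.camera_info(n))
print(manip.current_time())
E
```

```text
pics
scene {'fovy': 56.214502119011605, 'cx': 316.7843091945327, 'cy': 198.79884116333105, 'distortion': array([-0.00696325,  0.        ,  0.        ,  0.        ,  0.        ]), 'rvec': array([ 2.19896136, -0.56762088,  0.26380826]), 'tvec': array([-0.42638214,  0.34562324,  0.73688004])}
side {'fovy': 47.25309644684491, 'cx': 316.942736622158, 'cy': 195.38108550134845, 'distortion': array([-0.01296706,  0.        ,  0.        ,  0.        ,  0.        ]), 'rvec': array([ 1.89040795, -0.58287251,  0.38937033]), 'tvec': array([-0.3767775 ,  0.26789101,  0.7963783 ])}
wrist {'fovy': 58.4375968397056, 'cx': 316.7592953893786, 'cy': 208.7543124560513, 'distortion': array([-0.02187585,  0.        ,  0.        ,  0.        ,  0.        ]), 'rvec': array([-1.58748896,  2.50985756,  0.35140363]), 'tvec': array([ 0.62327465, -0.03699217,  0.37823108])}
0.15
```

View pics/scene0.png

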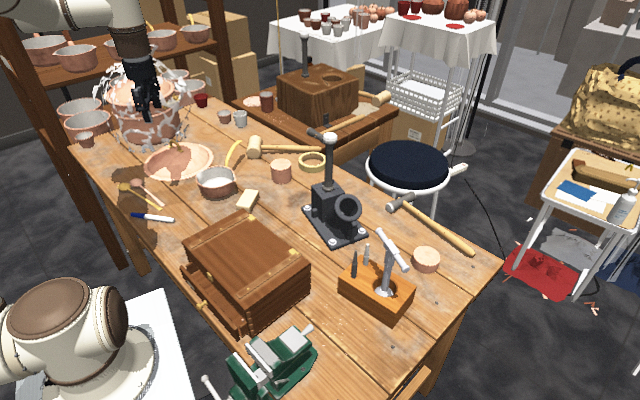

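View pics/side0.png

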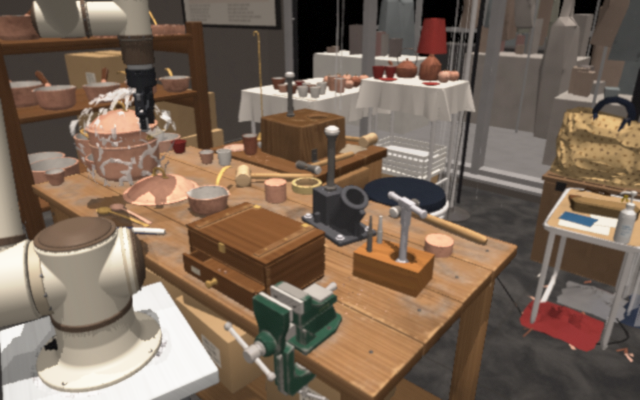

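View pics/wrist0.png

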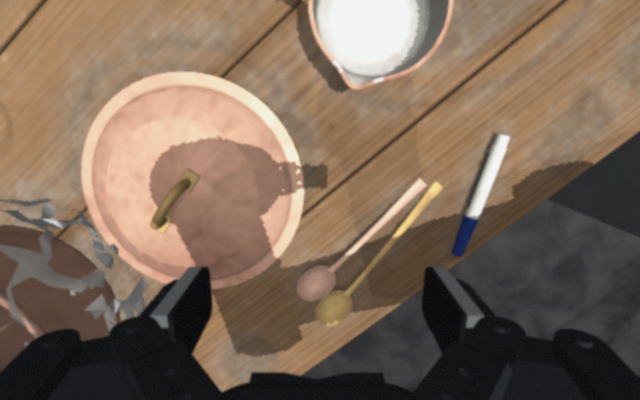

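The scene picture shows the stake (top near 330,137), the bore mouth near (349,208), the key handle near (392,250) and the block near (376,292). Next I'll get coarse positions and zoomed crops.

```bash
cat > h.py <<'E'
from rig import manip
import cv2, numpy as np
from scipy.spatial.transform import Rotation as Rot
def cam(n,ci=None):
    c=ci or manip.camera_info(n); f=200/np.tan(np.radians(c['fovy'])/2)
    K=np.array([[f,0,c['cx']],[0,f,c['cy']],[0,0,1]]); R=cv2.Rodrigues(np.array(c['rvec']))[0]
    return K,np.array(c['distortion']),R,np.array(c['tvec'])
def ray(C,uv):
    K,D,R,t=C; p=cv2.undistortPoints(np.array([[uv]],float),K,D)[0,0]
    d=R.T@np.array([p[0],p[1],1]); return -R.T@t, d/np.linalg.norm(d)
def atz(C,uv,z):
    o,d=ray(C,uv); return o+d*(z-o[2])/d[2]
def proj(C,P):
    K,D,R,t=C; return cv2.projectPoints(np.array(P,float).reshape(-1,3),cv2.Rodrigues(R)[0],t,K,D)[0][:,0]
def tri(l):
    A=np.zeros((3,3));b=np.zeros(3)
    for C,uv in l:
        o,d=ray(C,uv);M=np.eye(3)-np.outer(d,d);A+=M;b+=M@o
    p=np.linalg.solve(A,b); e=[np.linalg.norm(proj(C,p)[0]-uv) for C,uv in l]
    return p,e
E
python3 - <<'E'
from h import *
for n in ["scene","side"]:
    C=cam(n); print(n,-C[2].T@C[3])
    im=cv2.imread(f"pics/{n}0.png")
    x0,y0=(280,115) 
    cv2.imwrite(f"pics/{n}0z.png",cv2.resize(im[y0:y0+215,x0:x0+200],None,fx=2.75,fy=2.75,interpolation=cv2.INTER_CUBIC))
    for k in ["bore_mouth","stake","key_handle","key_socket","key_hole","caddy","block","nut_top"]:
        try: print(n,k,[(np.round(b['box'],1).tolist(),round(b['confidence'],2)) for b in manip.boxes_of(k,n)[:2]])
        except Exception as e: print(k,e)
print(manip.current_time())
E
```

```text
scene [ 0.20652681 -0.51424241  0.7329057 ]
scene bore_mouth [([327.4, 190.7, 33.2, 37.5], 0.8)]
scene stake [([323.7, 135.6, 13.3, 57.6], 0.97), ([373.2, 224.1, 35.6, 74.0], 0.64)]
scene key_handle [([373.9, 225.5, 33.3, 71.6], 0.95)]
scene key_socket [([374.1, 224.1, 35.4, 69.4], 0.95), ([324.8, 194.4, 38.4, 32.9], 0.6)]
scene key_hole [([336.5, 244.3, 78.0, 85.3], 0.94), ([235.6, 185.4, 26.8, 27.9], 0.46)]
scene caddy [([267.9, 158.7, 25.5, 25.6], 0.91)]
scene block [([238.9, 188.7, 22.8, 20.5], 0.6)]
scene nut_top [([324.2, 193.5, 38.9, 34.9], 0.58)]
side [-0.04527399 -0.73865629  0.54798031]
side bore_mouth [([328.5, 182.6, 36.7, 50.1], 0.84)]
side stake [([327.8, 183.3, 40.9, 47.1], 0.51)]
side key_handle [([388.2, 192.3, 42.3, 70.0], 0.7)]
side key_socket [([388.5, 193.2, 38.0, 70.0], 0.8)]
side key_hole [([351.2, 217.5, 80.0, 79.9], 0.93)]
side caddy [([264.3, 174.4, 23.4, 29.9], 0.8)]
side block []
side nut_top [([326.4, 185.9, 38.8, 42.1], 0.72)]
0.95
```

View pics/scene0z.png

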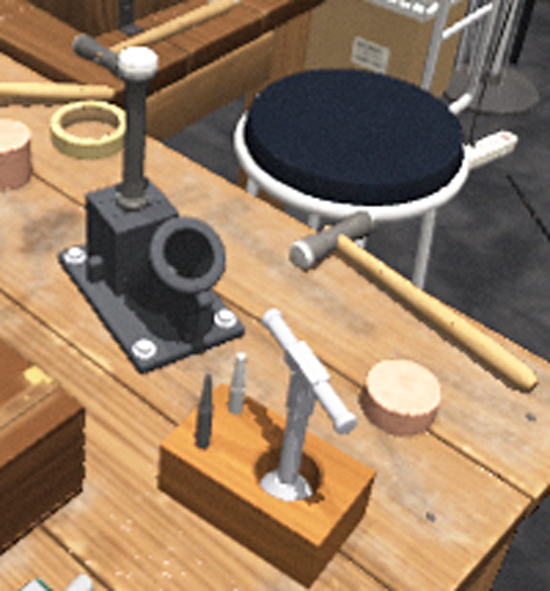

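View pics/side0z.png

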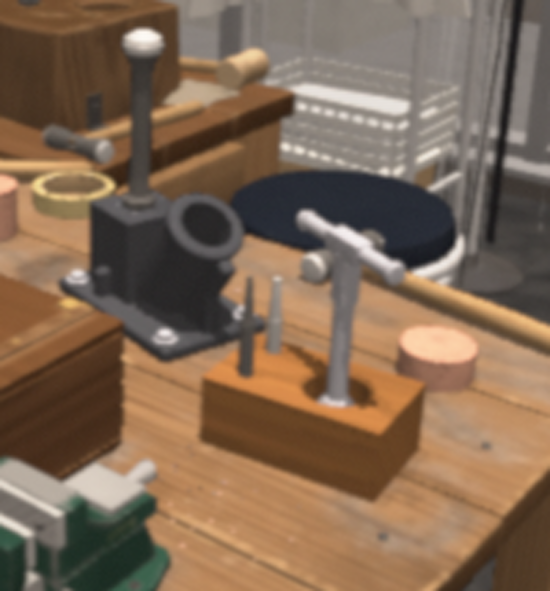

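```bash
python3 - <<'E'
from h import *
S=cam("scene");D=cam("side")
def a(x,y): return np.array([x/2.75+280,y/2.75+115])
P={}
for k,s,d in [("handle",(308,368),(351,244)),("hend1",(271,318),(308,217)),("hend2",(346,418),(394,271)),("bore",(187,255),(205,228)),("staketop",(138,57),(143,38)),("blkA",(160,455),(204,380)),("blkB",(312,546),(377,424)),("blkC",(374,474),(424,381)),("blkD",(222,384),(265,333))]:
    p,e=tri([(S,a(*s)),(D,a(*d))]);P[k]=p; print(k,p.round(4),np.round(e,2), np.hypot(*p[:2]).round(3))
print("caddy",tri([(S,(280.6,171.5)),(D,(276,189.4))]), "block",atz(S,(250,199),.014))
print("hatz",atz(S,a(308,368),.18),atz(D,a(351,244),.18))
for k in ["blkA","blkB","blkC","blkD"]: pass
for n,C,l in [("s",S,[(160,455),(312,546),(374,474),(222,384)]),("d",D,[(204,380),(377,424),(424,381),(265,333)])]:
    q=np.array([atz(C,a(*x),.06) for x in l]);print(n,q.round(4).tolist(),q.mean(0),[np.linalg.norm(q[i]-q[i-1]).round(3) for i in range(4)])
E
```

```text
handle [ 0.5848 -0.1362  0.182 ] [0.49 0.48] 0.6
hend1 [ 0.5904 -0.0833  0.1847] [0.6  0.59] 0.596
hend2 [ 0.5803 -0.1844  0.1793] [0.25 0.24] 0.609
bore [0.6221 0.0793 0.1125] [0.26 0.27] 0.627
staketop [0.6285 0.1858 0.2653] [0.12 0.12] 0.655
blkA [ 0.5011 -0.0739  0.0654] [0.19 0.2 ] 0.506
blkB [ 0.5515 -0.2063  0.0752] [0.73 0.74] 0.589
blkC [ 0.6389 -0.173   0.0666] [0.22 0.23] 0.662
blkD [ 0.5898 -0.0379  0.066 ] [1.78 1.84] 0.591
caddy (array([0.57759616, 0.40255954, 0.04080267]), [np.float64(0.3216214394157736), np.float64(0.3377057328157341)]) block [0.45013637 0.3527349  0.014     ]
hatz [ 0.58557834 -0.13404543  0.18      ] [ 0.58887381 -0.13359862  0.18      ]
s [[0.5032, -0.07, 0.06], [0.5585, -0.1981, 0.06], [0.6429, -0.1692, 0.06], [0.5907, -0.0303, 0.06]] [ 0.57381712 -0.11689121  0.06      ] [np.float64(0.096), np.float64(0.14), np.float64(0.089), np.float64(0.148)]
d [[0.5075, -0.0668, 0.06], [0.5716, -0.1903, 0.06], [0.6486, -0.1656, 0.06], [0.6, -0.033, 0.06]] [ 0.58193142 -0.1138994   0.06      ] [np.float64(0.099), np.float64(0.139), np.float64(0.081), np.float64(0.141)]
```

```bash
python3 - <<'E'
from h import *
p=np.array(manip.current_tcp_pos());r=manip.current_tool_rot();R=Rot.from_euler('xyz',r).as_matrix()
C=cam("wrist");o=-C[2].T@C[3]
print(p,r); print("cam origin in tool",R.T@(o-p)); print("cam axes in tool\n",(R.T@C[2].T).round(4))
np.savez("wc.npz",o=R.T@(o-p),A=R.T@C[2].T)
# reachability of on-nut poses
b=np.array([.622,.079,.112]);h=np.array([-.06,-.998,0])/np.linalg.norm([.06,.998]);u=np.sin(np.radians(35))*h+np.array([0,0,np.cos(np.radians(35))])
y0=np.cross([0,0,1],h);  # level bar dir
for d in [.071,.19]:
  for ang in range(0,360,30):
    bar=Rot.from_rotvec(np.radians(ang)*u).apply(y0)
    z=-u; x=bar; y=np.cross(z,x)  # tool y across the bar
    Rt=np.stack([x,y,z],1); pos=b+u*d-.019*u
    q=manip.solve_ik(pos,Rot.from_matrix(Rt).as_euler('xyz'))
    print(d,ang,None if q is None else np.round(q,2))
E
```

```text
[0.26720847 0.56496667 0.23131732] [-3.14159129e+00  1.92889559e-06 -4.41816792e-01]
cam origin in tool [ 0.06931221  0.00070658 -0.14183883]
cam axes in tool
 [[-6.000e-04 -9.611e-01 -2.762e-01]
 [ 1.000e+00 -7.000e-04  4.000e-04]
 [-6.000e-04 -2.762e-01  9.611e-01]]
0.071 0 [ 0.01  0.49  0.07 -0.66 -1.19  1.77]
0.071 30 [ 0.01  0.49  0.07 -0.66 -1.19  2.29]
0.071 60 [ 0.01  0.49  0.07 -0.66 -1.19  2.82]
0.071 90 [ 0.01  0.49  0.07 -0.66 -1.19 -2.94]
0.071 120 [ 0.01  0.49  0.07 -0.66 -1.19 -2.42]
0.071 150 [ 0.01  0.49  0.07 -0.66 -1.19 -1.9 ]
0.071 180 [ 0.01  0.49  0.07 -0.66 -1.19 -1.37]
0.071 210 [ 0.01  0.49  0.07 -0.66 -1.19 -0.85]
0.071 240 [ 0.01  0.49  0.07 -0.66 -1.19 -0.33]
0.071 270 [ 0.01  0.49  0.07 -0.66 -1.19  0.2 ]
0.071 300 [ 0.01  0.49  0.07 -0.66 -1.19  0.72]
0.071 330 [ 0.01  0.49  0.07 -0.66 -1.19  1.25]
0.19 0 [-0.1   0.42  0.2  -0.62 -1.41  1.73]
0.19 30 [-0.1   0.42  0.2  -0.62 -1.41  2.25]
0.19 60 [-0.1   0.42  0.2  -0.62 -1.41  2.77]
0.19 90 [-0.1   0.42  0.2  -0.62 -1.41 -2.99]
0.19 120 [-0.1   0.42  0.2  -0.62 -1.41 -2.46]
0.19 150 [-0.1   0.42  0.2  -0.62 -1.41 -1.94]
0.19 180 [-0.1   0.42  0.2  -0.62 -1.41 -1.42]
0.19 210 [-0.1   0.42  0.2  -0.62 -1.41 -0.89]
0.19 240 [-0.1   0.42  0.2  -0.62 -1.41 -0.37]
0.19 270 [-0.1   0.42  0.2  -0.62 -1.41  0.15]
0.19 300 [-0.1   0.42  0.2  -0.62 -1.41  0.68]
0.19 330 [-0.1   0.42  0.2  -0.62 -1.41  1.2 ]
```

```bash
cat >> h.py <<'E'
W=np.load("wc.npz")
def campose(T,zc,dist,roll):
    """tool pose with wrist camera looking along zc at T from dist; roll about axis"""
    zc=np.array(zc,float)/np.linalg.norm(zc)
    x=np.cross([0,1,0.01],zc);x/=np.linalg.norm(x)
    Rc=np.stack([x,np.cross(zc,x),zc],1)@Rot.from_euler('z',roll).as_matrix()
    Rt=Rc@W['A'].T; o=np.array(T)-dist*zc
    return o-Rt@W['o'],Rot.from_matrix(Rt).as_euler('xyz'),Rt
def snap(name,n="wrist"):
    C=cam(n);im=manip.grab_frame(n);np.savez(f"pics/{name}.npz",K=C[0],D=C[1],R=C[2],t=C[3])
    cv2.imwrite(f"pics/{name}.png",im[:,:,::-1]);return C,im
def ldc(name):
    d=np.load(f"pics/{name}.npz");return d['K'],d['D'],d['R'],d['t']
E
python3 - <<'E'
from h import *
b=np.array([.622,.079,.112]);h=np.array([-.06,-.998,0])/np.linalg.norm([.06,.998]);u=np.sin(np.radians(35))*h+np.array([0,0,np.cos(np.radians(35))])
for nm,T,zc,d in [("over",[.6,-.03,.1],[0,0,-1],.42),("bore",b,-u,.2)]:
  for r in range(0,360,30):
    p,e,Rt=campose(T,zc,d,np.radians(r)); q=manip.solve_ik(p,e)
    print(nm,r,p.round(3),Rt[:,2].round(2),None if q is None else np.round(q,2))
E
```

```text
over 0 [ 0.601 -0.003  0.365] [ 0.   -0.28 -0.96] [ 0.39  0.3   0.08  0.26 -1.47 -0.43]
over 30 [ 0.614 -0.007  0.365] [-0.14 -0.24 -0.96] [ 0.34  0.4   0.25  0.18 -1.64 -0.87]
over 60 [ 0.624 -0.017  0.365] [-0.24 -0.14 -0.96] [ 0.27  0.47  0.41  0.07 -1.78 -1.31]
over 90 [ 0.627 -0.031  0.365] [-0.28 -0.   -0.96] [ 0.18  0.5   0.5  -0.05 -1.85 -1.76]
over 120 [ 0.623 -0.044  0.365] [-0.24  0.14 -0.96] [ 0.1   0.48  0.51 -0.17 -1.83 -2.22]
over 150 [ 0.613 -0.054  0.365] [-0.14  0.24 -0.96] [ 0.05  0.41  0.44 -0.25 -1.73 -2.69]
over 180 [ 0.599 -0.057  0.365] [-0.    0.28 -0.96] None
over 210 [ 0.586 -0.053  0.365] [ 0.14  0.24 -0.96] [ 0.06  0.21  0.15 -0.24 -1.36  2.59]
over 240 [ 0.576 -0.043  0.365] [ 0.24  0.14 -0.96] [ 0.15  0.12 -0.   -0.11 -1.19  1.97]
over 270 [ 0.573 -0.029  0.365] [ 0.28  0.   -0.96] [ 0.27  0.09 -0.12  0.08 -1.1   1.27]
over 300 [ 0.577 -0.016  0.365] [ 0.24 -0.14 -0.96] [ 0.36  0.11 -0.14  0.24 -1.14  0.61]
over 330 [ 0.587 -0.006  0.365] [ 0.14 -0.24 -0.96] [ 0.4   0.19 -0.07  0.29 -1.29  0.04]
bore 0 [0.621 0.076 0.164] [ 0.04  0.32 -0.95] [ 0.21  0.4
[... 280 characters left out ...]
.39]
bore 120 [0.644 0.042 0.141] [-0.21  0.66 -0.72] [-0.05  0.68  0.32 -0.71 -1.55 -1.81]
bore 150 [0.634 0.034 0.135] [-0.11  0.75 -0.66] [-0.12  0.66  0.24 -0.82 -1.49 -2.22]
bore 180 [0.62  0.031 0.133] [ 0.03  0.78 -0.63] [-0.16  0.6   0.12 -0.91 -1.37 -2.63]
bore 210 [0.607 0.034 0.134] [ 0.16  0.75 -0.64] [-0.17  0.52 -0.   -0.96 -1.21 -3.09]
bore 240 [0.597 0.043 0.14 ] [ 0.27  0.66 -0.7 ] [-0.12  0.43 -0.11 -0.94 -1.02  2.66]
bore 270 [0.593 0.054 0.148] [ 0.31  0.55 -0.78] [-0.    0.35 -0.17 -0.82 -0.86  1.99]
bore 300 [0.597 0.065 0.156] [ 0.28  0.44 -0.86] [ 0.13  0.32 -0.19 -0.6  -0.78  1.22]
bore 330 [0.607 0.073 0.162] [ 0.18  0.35 -0.92] [ 0.21  0.35 -0.14 -0.42 -0.86  0.52]
```

```bash
python3 - <<'E'
from h import *
t=manip.current_time
manip.servo_line([.267,.565,.34],velocity=.3);print(t())
p,e,_=campose([.6,-.03,.1],[0,0,-1],.42,np.radians(300));manip.reach(p,e);print(t())
snap("over")
b=np.array([.622,.079,.112]);h=np.array([-.06,-.998,0])/np.linalg.norm([.06,.998]);u=np.sin(np.radians(35))*h+np.array([0,0,np.cos(np.radians(35))])
p,e,_=campose(b,-u,.3,np.radians(300));manip.reach(p,e);print(t())
C,im=snap("bore")
x,y=proj(C,b)[0].astype(int);print(x,y)
c=im[max(0,y-70):y+70,x-70:x+70,::-1]
cv2.imwrite("pics/borez.png",cv2.resize(cv2.convertScaleAbs(c,alpha=2.0,beta=10),None,fx=4,fy=4,interpolation=cv2.INTER_CUBIC))
E
```

```text
1.4583
3.7917
4.6083
316 209
```

View pics/over.png

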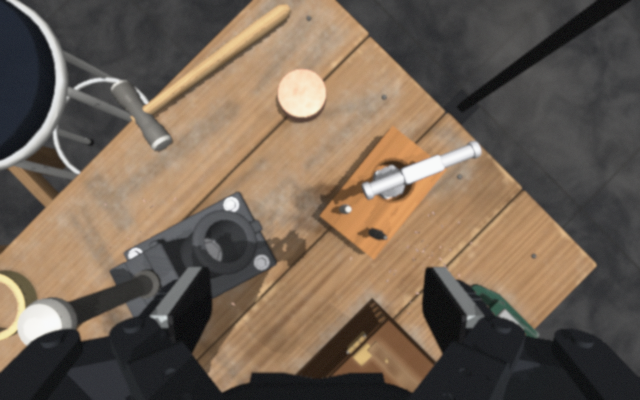

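View pics/bore.png

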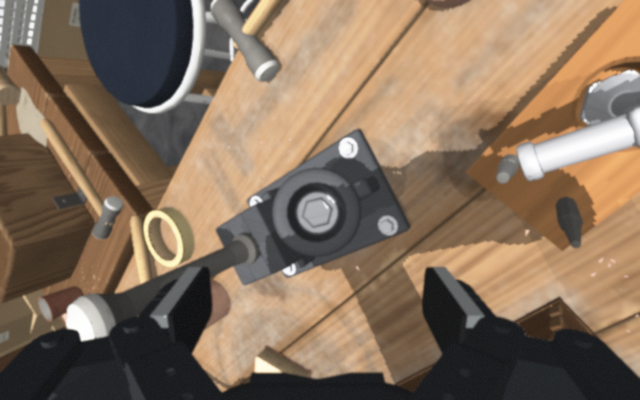

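View pics/borez.png

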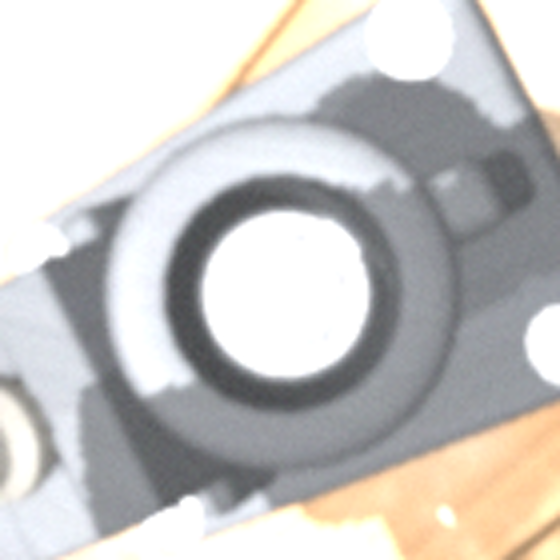

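The nut and bore are clear, with the bore centred near (317,210). I'll re-crop with less gain to read the nut angle.

```bash
python3 - <<'E'
import cv2
im=cv2.imread("pics/bore.png");c=im[209-50:209+50,316-50:316+50]
cv2.imwrite("pics/borez2.png",cv2.resize(c,None,fx=6,fy=6,interpolation=cv2.INTER_CUBIC))
im=cv2.imread("pics/over.png");c=im[110:280,300:500]
cv2.imwrite("pics/overz.png",cv2.resize(c,None,fx=3.5,fy=3.5,interpolation=cv2.INTER_CUBIC))
E
```

```text
(no output)
```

View pics/borez2.png

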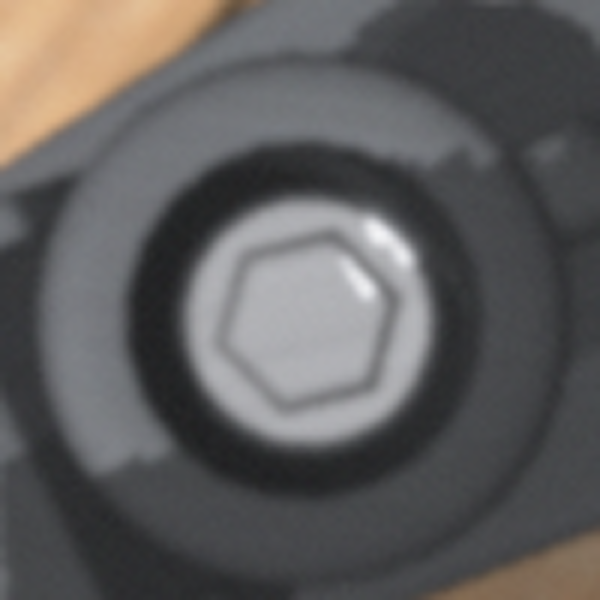

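View pics/overz.png

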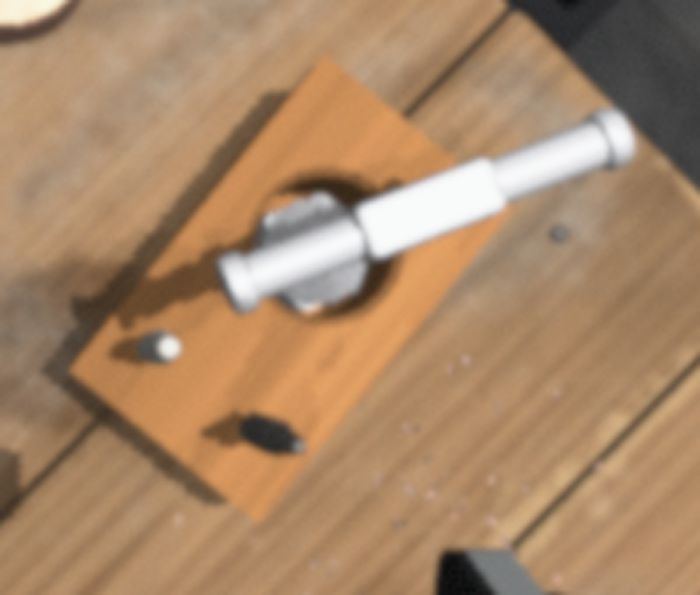

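```bash
python3 - <<'E'
from h import *
S=cam("scene");D=cam("side");O=ldc("over");B=ldc("bore")
a=lambda x,y:np.array([x/2.75+280,y/2.75+115])
o=lambda x,y:np.array([x/3.5+300,y/3.5+110])
g=lambda x,y:np.array([x/6+266,y/6+159])
m=tri([(B,g(302.5,317.3)),(S,a(187,255)),(D,a(205,228)),(O,(223.5,245))]);print("mouth",m)
m3=tri([(B,g(302.5,317.3)),(S,a(187,255)),(D,a(205,228))]);print("mouth no over",m3)
q=[atz(B,x,.016) for x in [(348,147),(388,225),(255,202),(290,268)]];print(np.round(q,4).tolist())
print("dir",[np.degrees(np.arctan2(*(v[1::-1]))) for v in (q[0]-q[2],q[1]-q[3])])
# stake vs mouth
st=tri([(S,a(138,57)),(D,a(143,38))])[0]
print("stake dir",np.degrees(np.arctan2(*(m3[0]-st)[1::-1])),np.hypot(*(m3[0]-st)[:2]))
# stake foot in bore picture: shank top at socket ~ (243,250)?
hd=tri([(S,a(308,368)),(D,a(351,244)),(O,o(432,208))]);print("handle",hd)
print("at z .18 from over",atz(O,o(432,208),.18),"top .189",atz(O,o(432,208),.189))
e1,e2=atz(O,o(228,282),.18),atz(O,o(624,137),.18);print("bar",e1,e2,np.linalg.norm(e1-e2),np.degrees(np.arctan2(*(e1-e2)[1::-1])))
h1,h2=atz(O,(o(358,208)+o(372,258))/2,.189),atz(O,(o(490,157)+o(508,208))/2,.189);print("hub",np.linalg.norm(h1-h2),np.degrees(np.arctan2(*(h1-h2)[1::-1])))
print("hole",atz(O,o(331,249),.06))
c=np.array([atz(O,o(*x),.06) for x in [(330,57),(70,370),(260,522),(511,205)]]);print("corners",c.round(4).tolist(),[np.linalg.norm(c[i]-c[i-1]).round(3) for i in range(4)],c.mean(0))
E
```

```text
mouth (array([0.62019381, 0.08014333, 0.11308644]), [np.float64(0.7036845535478194), np.float64(0.5628587752052553), np.float64(1.0915447496344144), np.float64(3.887096310950484)])
mouth no over (array([0.62060635, 0.07799427, 0.11394627]), [np.float64(1.0992612260555454), np.float64(0.14229039394330492), np.float64(0.48705634395879055)])
[[0.6663, 0.0719, 0.016], [0.574, 0.075, 0.016], [0.6742, 0.2261, 0.016], [0.5771, 0.227, 0.016]]
dir [np.float64(-92.91859669985465), np.float64(-91.17951681350635)]
stake dir -94.19730400076713 0.10813099842221867
handle (array([ 0.58331134, -0.13640693,  0.1826327 ]), [np.float64(0.26194264542493306), np.float64(0.9105659628298701), np.float64(1.9038672465647102)])
at z .18 from over [ 0.58175175 -0.13612122  0.18      ] top .189 [ 0.58223581 -0.13329275  0.189     ]
bar [ 0.59202363 -0.07782867  0.18      ] [ 0.57233561 -0.19156345  0.18      ] 0.11542624480564884 80.17915632234664
hub 0.03814362781583617 80.71537657578322
hole [ 0.58079555 -0.1339344   0.06      ]
corners [[0.6423, -0.169, 0.06], [0.5901, -0.0285, 0.06], [0.5068, -0.0611, 0.06], [0.5617, -0.1998, 0.06]] [np.float64(0.086), np.float64(0.15), np.float64(0.09), np.float64(0.149)] [ 0.57521983 -0.11460043  0.06      ]
```

```bash
python3 - <<'E'
from h import *
B=ldc("bore");O=ldc("over");g=lambda x,y:np.array([x/6+266,y/6+159])
mp=g(302.5,317.3);npx=g(309.5,318.5)
S=cam("scene");D=cam("side");a=lambda x,y:np.array([x/2.75+280,y/2.75+115])
ob,db=ray(B,mp)
for rng in (.295,.30,.305,.31):
    P=ob+db*rng; print(rng,P.round(4),proj(S,P)[0]-a(187,255),proj(D,P)[0]-a(205,228))
def U(az,t=35):
    az,t=np.radians([az,t]);return np.array([np.sin(t)*np.cos(az),np.sin(t)*np.sin(az),np.cos(t)])
m=ob+db*.304
print("meas nut-mouth px",npx-mp)
for az in (-96,-95,-94,-93,-92,-91,-90):
    print(az,(proj(B,m-.08*U(az))[0]-mp).round(2))
az=-93;u=U(az);x0=np.cross([0,0,1],[np.cos(np.radians(az)),np.sin(np.radians(az)),0]);v0=np.cross(u,x0)
n=m-.08*u; c=[]
for x,y in [(247,247),(333,234),(400,298),(375,385),(288,409),(218,336)]:
    o,d=ray(B,g(x,y));p=o+d*((n-o)@u)/(d@u);c.append(p)
c=np.array(c);ctr=c.mean(0);print("nut ctr off axis mm",((ctr-n)*1e3).round(2))
ang=[np.degrees(np.arctan2((p-ctr)@v0,(p-ctr)@x0)) for p in c];print(np.round(ang,1),[np.linalg.norm(p-ctr).round(4) for p in c],np.round(np.mod(ang,60),1))
E
```

```text
0.295 [0.6199 0.0764 0.1174] [ 0.21928879 -0.45632575] [-0.17656668 -1.3129338 ]
0.3 [0.62   0.0793 0.1133] [-0.42738354  0.10449365] [-0.90395754 -0.16663933]
0.305 [0.6202 0.0822 0.1092] [-1.06782928  0.65991055] [-1.62649096  0.97198668]
0.31 [0.6203 0.085  0.1051] [-1.70213779  1.21000252] [-2.34421496  2.10302015]
meas nut-mouth px [1.16666667 0.2       ]
-96 [-0.84 -2.31]
-95 [-0.53 -1.63]
-94 [-0.22 -0.95]
-93 [ 0.11 -0.28]
-92 [0.44 0.39]
-91 [0.78 1.05]
-90 [1.13 1.71]
nut ctr off axis mm [-1.   -0.71 -0.53]
[  15.4  -41.3 -103.5 -162.   140.1   74.8] [np.float64(0.017), np.float64(0.0156), np.float64(0.0165), np.float64(0.0167), np.float64(0.0167), np.float64(0.0168)] [15.4 18.7 16.5 18.  20.1 14.8]
```

```bash
cat >> h.py <<'E'
def down(az):  # tool down, x at azimuth az deg
    x=np.array([np.cos(np.radians(az)),np.sin(np.radians(az)),0]);z=np.array([0,0,-1.]);return np.stack([x,np.cross(z,x),z],1)
def eul(R): return Rot.from_matrix(R).as_euler('xyz')
def U(az,t=35):
    az,t=np.radians([az,t]);return np.array([np.sin(t)*np.cos(az),np.sin(t)*np.sin(az),np.cos(t)])
AZ=-92.5;u=U(AZ);M=np.array([.6200,.0793,.1133])
x0=np.array([-np.sin(np.radians(AZ)),np.cos(np.radians(AZ)),0]);v0=np.cross(u,x0)
def boreR(th):
    th=np.radians(th);x=np.cos(th)*x0+np.sin(th)*v0;z=-u;return np.stack([x,np.cross(z,x),z],1)
E
python3 - <<'E'
from h import *
for az in (80.5,-99.5):
    for z in (.155,.28): print(az,z,manip.solve_ik([.582,-.1345,z],eul(down(az))))
for z in (.30,): print(manip.solve_ik([.6,-.05,z],eul(down(AZ+90))))
print(manip.solve_ik(M+.2*u,eul(boreR(0))), x0)
E
```

```text
80.5 0.155 [ 0.04370539  0.40128548 -0.16958025  0.         -0.9999306   2.93208099]
80.5 0.28 [ 0.04370539  0.30852454  0.01725692  0.         -1.2795287   2.93208099]
-99.5 0.155 [ 0.04370539  0.40128548 -0.16958025  0.         -0.9999306  -0.20951167]
-99.5 0.28 [ 0.04370539  0.30852454  0.01725692  0.         -1.2795287  -0.20951167]
[ 1.85491395e-01  3.07584751e-01  6.50824341e-02  4.44089210e-16
 -1.32829401e+00  1.34167170e+00]
[-0.12131841  0.41165473  0.25272731 -0.61133043 -1.48500536  1.72552435] [ 0.99904822 -0.04361939  0.        ]
```

```bash
python3 - <<'E'
from h import *
t=manip.current_time
R=eul(down(-99.5))
manip.move_gripper(.6,60)
manip.reach([.582,-.1345,.28],R)
manip.servo_line([.582,-.1345,.157],R,velocity=.12)
print(t(),manip.current_force())
manip.move_gripper(0,100);print(t(),manip.current_width(),manip.current_force(),manip.current_tcp_pos())
C,im=snap("grip1")
E
```

```text
7.5417 [-0.73317177 -0.54542252  0.29351368]
7.9583 0.1752008431150297 [ 1.00383513 -0.41081148  2.59276851] [ 0.58265572 -0.13462864  0.15781454]
```

View pics/grip1.png

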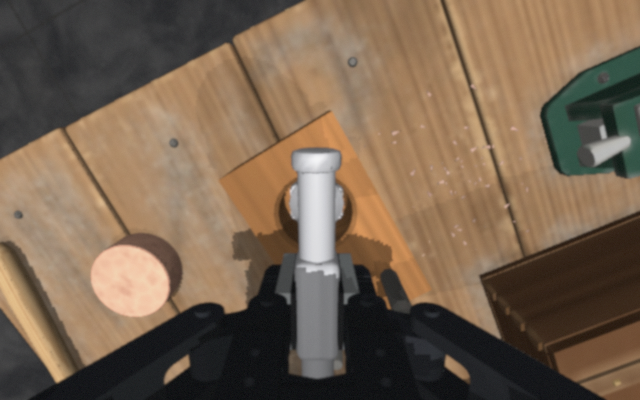

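```bash
python3 - <<'E'
from h import *
t=manip.current_time
print(manip.current_force(),t())
manip.servo_line([.5827,-.1346,.32],velocity=.15); print(manip.current_force(),manip.current_wrist_torque(),t())
manip.reach([.616,-.06,.32],eul(down(AZ+90)));print(t())
p=M+.178*u
manip.servo_line(p,eul(boreR(0)),velocity=.06);print(t(),p,manip.current_tcp_pos(),manip.current_joint_pos())
snap("pre");snap("preS","scene");snap("preD","side")
im=[cv2.resize(cv2.imread(f"pics/pre{k}.png")[100:270,270:430],None,fx=2.5,fy=2.5,interpolation=cv2.INTER_CUBIC) for k in "SD"]
cv2.imwrite("pics/preSD.png",np.hstack(im))
E
```

```text
[1.48131409 0.42261339 3.36746002] 8.0083
[ 0.79496964 -0.77145849 -2.70935439] [-0.0196361   0.04834076 -0.02139131] 9.2417
10.6417
11.9833 [ 0.61554661 -0.02269943  0.25910906] [ 0.61577408 -0.02263923  0.25971749] [-0.10132816  0.41747635  0.21969098 -0.61491059 -1.44099456  1.73282645]
```

View pics/pre.png

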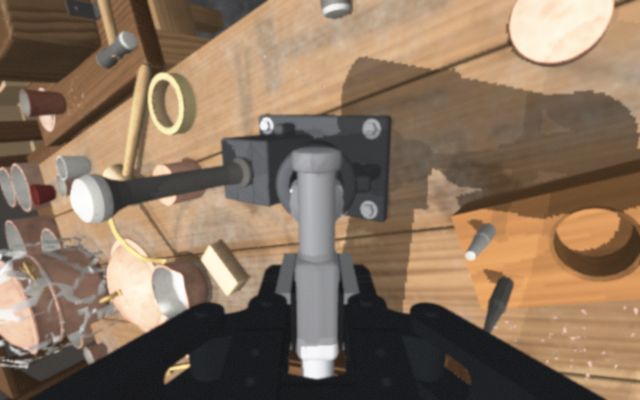

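View pics/preSD.png

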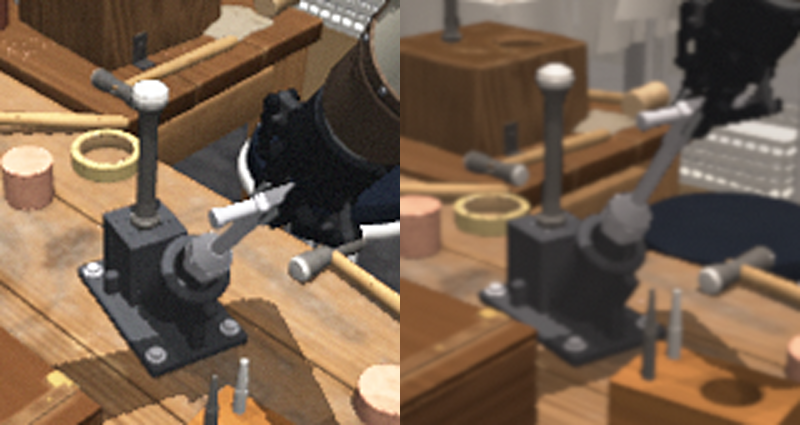

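```bash
python3 - <<'E'
from h import *
p=np.array(manip.current_tcp_pos());R=Rot.from_euler('xyz',manip.current_tool_rot()).as_matrix()
print("tilt err deg",np.degrees(np.arccos(-R[:,2]@u)))
soc=p+.148*R[:,2]; print("axis offset mm",((soc-M)-((soc-M)@u)*u)*1e3,(soc-M)@u)
def circ(c,r): 
    a=np.linspace(0,2*np.pi,60);return np.array([c+r*(np.cos(k)*x0+np.sin(k)*v0) for k in a])
out=[]
for n,(x,y,w) in {"pre":(317,190,50),"preS":(360,205,32),"preD":(358,195,32)}.items():
    C=ldc(n);im=cv2.imread(f"pics/{n}.png");f=400/(2*w)
    z=cv2.resize(im[y-w:y+w,x-w:x+w],(400,400),interpolation=cv2.INTER_CUBIC)
    for c,r,col in [(M,.0375,(0,255,0)),(M,.0245,(0,255,255)),(soc,.023,(0,0,255))]:
        q=(proj(C,circ(c,r))-[x-w,y-w]+.5)*f
        cv2.polylines(z,[q.astype(int)],True,col,1)
    out.append(z)
cv2.imwrite("pics/ov1.png",cv2.resize(np.hstack(out[1:]),(800,400)));cv2.imwrite("pics/ov2.png",cv2.resize(out[0],(560,560)))
E
```

```text
tilt err deg 0.03612296166958417
axis offset mm [0.17021909 0.49179188 0.34922757] 0.03028069822288791
```

View pics/ov1.png

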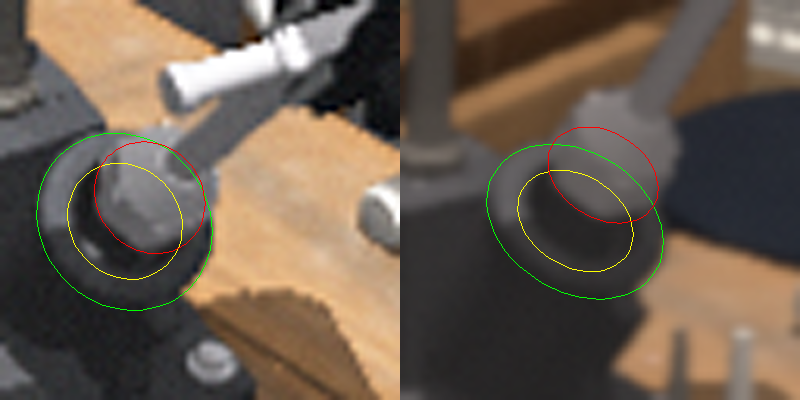

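View pics/ov2.png

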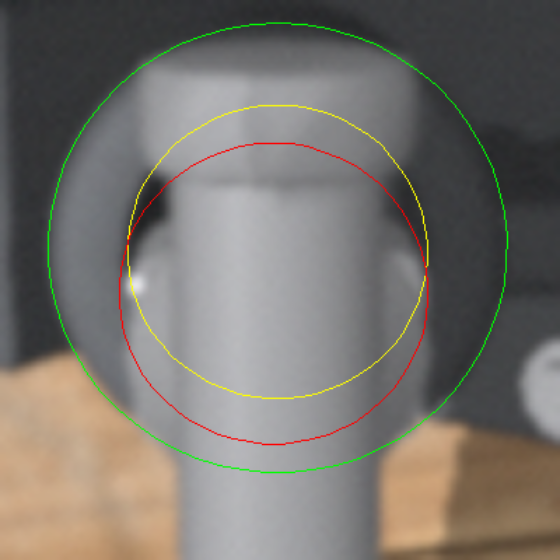

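```bash
cat >> h.py <<'E'
def adv(s0,s1,th,off=(0,0),step=.005,v=.04,fmax=12,L=.148,f0=None):
    """move socket end from depth s0 to s1 (height above mouth along u), lateral offset off in x0,v0 (m)"""
    f0=np.array(manip.current_force()) if f0 is None else f0
    n=max(1,int(np.ceil(abs(s1-s0)/step)))
    for s in np.linspace(s0,s1,n+1)[1:]:
        manip.servo_line(M+(s+L)*u+off[0]*x0+off[1]*v0,eul(boreR(th)),velocity=v)
        df=np.array(manip.current_force())-f0
        p=np.array(manip.current_tcp_pos());a=(p-M)@u-L;l=p-M
        print(f"s {s*1e3:.1f} act {a*1e3:.1f} lat {l@x0*1e3:.2f} {l@v0*1e3:.2f} F {df@x0:.1f} {df@v0:.1f} {df@u:.1f} t {manip.current_time():.2f}")
        if np.linalg.norm(df)>fmax: print("STOP");break
    return f0,s
E
python3 - <<'E'
from h import *
f0,s=adv(.03,-.02,0,fmax=10,off=(0,-.0006),step=.006)
np.save("f0.npy",f0)
E
```

```text
s 24.4 act 23.9 lat -0.26 -0.56 F -0.0 0.6 -1.7 t 12.43
s 18.9 act 18.4 lat -0.15 -0.68 F -0.4 -0.4 -0.4 t 12.72
s 13.3 act 12.9 lat -0.16 -0.66 F -1.2 0.4 -0.3 t 13.01
s 7.8 act 7.4 lat -0.18 -0.68 F -0.5 0.2 -1.0 t 13.30
s 2.2 act 1.8 lat 0.09 -0.38 F 0.2 0.8 -1.6 t 13.59
s -3.3 act -3.7 lat 0.05 -0.40 F -0.7 1.4 -1.3 t 13.88
s -8.9 act -9.3 lat 0.04 -0.45 F -0.9 1.0 -1.0 t 14.18
s -14.4 act -14.9 lat 0.02 -0.47 F 1.0 1.3 -1.1 t 14.47
s -20.0 act -20.4 lat -0.02 -0.51 F 0.1 1.8 -1.8 t 14.76
```

```bash
python3 - <<'E'
from h import *
f0=np.load("f0.npy")
f0,s=adv(-.02,-.072,0,fmax=12,off=(0,-.0006),step=.009,f0=f0)
if s<-.0715:
    adv(-.072,-.0721,17.2,off=(0,-.0006),f0=f0,v=.002)
    print(manip.current_joint_pos())
    snap("inS","scene")
    cv2.imwrite("pics/inSz.png",cv2.resize(cv2.imread("pics/inS.png")[110:260,280:440],None,fx=4,fy=4))
E
```

```text
s -28.7 act -29.3 lat -0.11 -0.52 F 0.7 2.8 -1.9 t 15.12
s -37.3 act -37.9 lat -0.11 -0.54 F 0.6 1.2 -1.7 t 15.49
s -46.0 act -46.6 lat -0.13 -0.55 F -0.3 1.6 -2.3 t 15.86
s -54.7 act -55.2 lat -0.15 -0.56 F 0.4 2.2 -1.3 t 16.23
s -63.3 act -63.9 lat -0.17 -0.57 F 1.0 0.9 -2.1 t 16.59
s -72.0 act -72.5 lat -0.16 -0.57 F -0.2 0.9 -1.9 t 16.96
s -72.1 act -71.9 lat 0.32 -0.56 F 0.5 1.6 -0.9 t 17.41
[-0.01315198  0.4698806   0.09297628 -0.64935094 -1.24653335  2.06854286]
```

View pics/inSz.png

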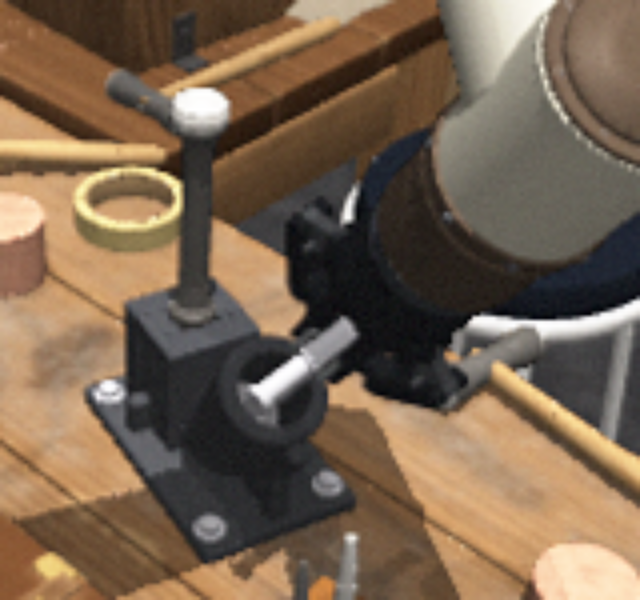

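```bash
python3 - <<'E'
from h import *
f0=np.load("f0.npy")
adv(-.072,-.098,17.2,fmax=15,off=(-.0003,-.0003),step=.003,v=.03,f0=f0)
print(manip.current_wrist_torque())
E
```

```text
s -74.9 act -74.8 lat 0.07 -0.48 F 1.5 -0.1 -1.0 t 17.71
s -77.8 act -78.0 lat -0.09 -0.40 F 1.5 1.2 -1.1 t 17.96
s -80.7 act -80.9 lat -0.15 -0.33 F 1.6 0.2 -0.7 t 18.21
s -83.6 act -83.8 lat -0.04 -0.05 F 1.3 1.7 -0.6 t 18.46
s -86.4 act -86.7 lat -0.10 -0.07 F 2.3 1.9 -0.8 t 18.71
s -89.3 act -89.6 lat -0.12 -0.14 F 2.2 2.4 -0.6 t 18.96
s -92.2 act -92.5 lat -0.14 -0.16 F 2.9 3.7 0.1 t 19.21
s -95.1 act -94.5 lat 0.16 -0.08 F 3.3 2.4 4.7 t 19.46
s -98.0 act -94.7 lat 0.72 0.16 F 1.7 4.3 13.7 t 19.71
[-0.12677021 -0.6488952  -0.46931995]
```

```bash
python3 - <<'E'
from h import *
f0=np.load("f0.npy")
pos=M+(-.0945+.148)*u-.0002*x0-.0002*v0
manip.servo_line(pos,eul(boreR(17.2)),velocity=.02)
print(manip.current_force()-f0)
q0=np.array(manip.solve_ik(pos,eul(boreR(17.2))));np.save("q0.npy",q0)
w0=np.array(manip.current_wrist_torque())@u;np.save("w0.npy",w0);print(q0,w0)
for a in range(6,67,6):
    q=q0.copy();q[5]-=np.radians(a);manip.set_joints(q)
    w=np.array(manip.current_wrist_torque());df=np.array(manip.current_force())-f0
    print(a,"tau",round(w@u-w0,3),"tau6",round(manip.current_tau()[5],3),"F",np.round([df@x0,df@v0,df@u],1),"q6err",round(np.degrees(manip.current_joint_pos()[5]-q[5]),2),round(manip.current_time(),2))
    if abs(w@u-w0)>.9: print("STOP");break
E
```

```text
[3.0224409  0.59511307 5.29000177]
[ 0.00679172  0.48518617  0.0709984  -0.65990357 -1.20667256  2.07907232] -0.04193797904170644
6 tau -0.046 tau6 -0.028 F [4.4 3.4 2.5] q6err 0.13 20.28
12 tau 0.012 tau6 0.042 F [4.8 3.4 2.3] q6err 0.19 20.53
18 tau 0.005 tau6 0.034 F [4.3 2.1 3.8] q6err 0.22 20.78
24 tau -0.051 tau6 0.04 F [5.2 2.4 1.4] q6err 0.22 21.03
30 tau -0.045 tau6 0.035 F [3.1 2.4 3.3] q6err 0.23 21.28
36 tau -0.036 tau6 0.04 F [4.4 2.1 3.2] q6err 0.25 21.53
42 tau -0.048 tau6 0.035 F [4.  2.  2.2] q6err 0.27 21.78
48 tau -0.072 tau6 0.029 F [4.6 1.9 3. ] q6err 0.29 22.03
54 tau -0.021 tau6 0.035 F [3.6 1.5 3. ] q6err 0.32 22.28
60 tau -0.031 tau6 0.036 F [4.7 2.  3.5] q6err 0.36 22.53
66 tau -0.015 tau6 0.03 F [4.4 2.6 2.5] q6err 0.41 22.78
```

```bash
python3 - <<'E'
from h import *
f0=np.load("f0.npy")
adv(-.0945,-.0985,17.2-66,fmax=18,off=(-.0002,-.0002),step=.001,v=.03,f0=f0)
snap("t1S","scene");snap("t1D","side")
im=[cv2.resize(cv2.imread(f"pics/t1{k}.png")[130:260,300:420],(400,433),interpolation=cv2.INTER_CUBIC) for k in "SD"]
cv2.imwrite("pics/t1.png",np.hstack(im))
snap("t1W")
E
```

```text
s -95.3 act -94.5 lat 0.10 -0.75 F 3.9 1.3 4.8 t 23.03
s -96.1 act -94.5 lat 0.23 -0.75 F 3.2 1.6 8.0 t 23.28
s -96.9 act -94.6 lat 0.39 -0.73 F 1.7 1.6 10.9 t 23.53
s -97.7 act -94.6 lat 0.52 -0.76 F 1.9 1.9 14.2 t 23.78
s -98.5 act -94.7 lat 0.64 -0.71 F 2.9 2.9 16.2 t 24.03
```

View pics/t1.png

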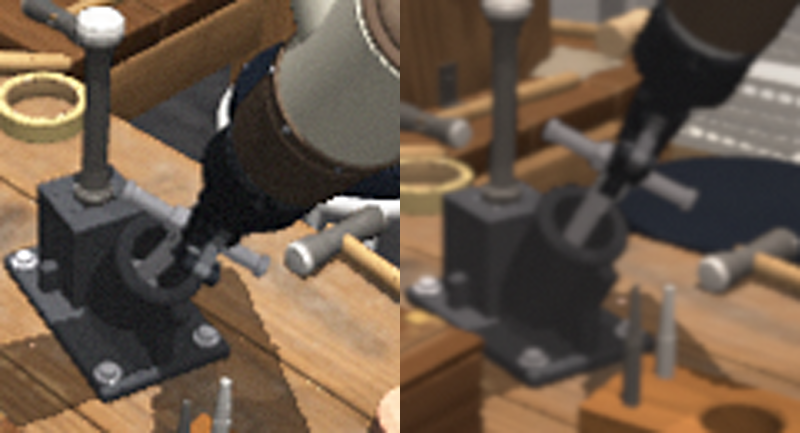

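View pics/t1W.png

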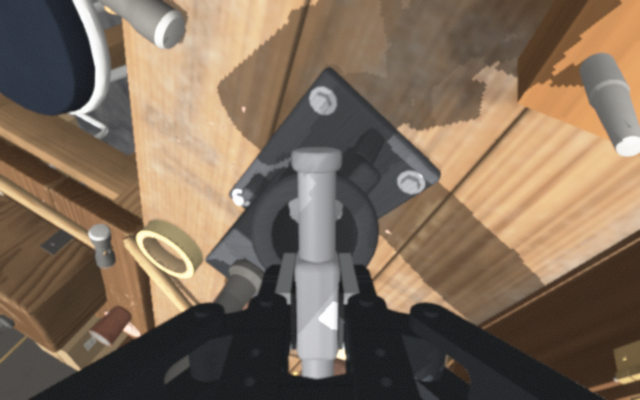

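```bash
python3 - <<'E'
from h import *
f0=np.load("f0.npy");q0=np.load("q0.npy");w0=float(np.load("w0.npy"))
for a in range(72,190,6):
    q=q0.copy();q[5]-=np.radians(a);manip.set_joints(q)
    w=np.array(manip.current_wrist_torque());df=np.array(manip.current_force())-f0
    print(a,"tau",round(w@u-w0,3),"tau6",round(manip.current_tau()[5],3),"F",np.round([df@x0,df@v0,df@u],1),"q6err",round(np.degrees(manip.current_joint_pos()[5]-q[5]),2),round(manip.current_time(),2))
    if abs(w@u-w0)>.6: print("STOP");break
E
```

```text
72 tau -0.03 tau6 0.007 F [3.3 1.4 3.1] q6err 0.35 24.43
78 tau -0.026 tau6 0.026 F [4.  1.2 3.4] q6err 0.35 24.68
84 tau 0.007 tau6 0.037 F [3.2 0.3 3.7] q6err 0.4 24.93
90 tau 0.023 tau6 0.022 F [3.1 0.6 4. ] q6err 0.38 25.18
96 tau -0.075 tau6 0.023 F [3.4 0.7 3.5] q6err 0.32 25.43
102 tau -0.046 tau6 0.018 F [ 2.3 -0.6  3.1] q6err 0.29 25.68
108 tau -0.026 tau6 0.02 F [ 2.9 -0.3  4.1] q6err 0.28 25.93
114 tau -0.054 tau6 0.02 F [ 2.2 -0.3  4.7] q6err 0.28 26.18
120 tau 0.011 tau6 0.025 F [ 1.8 -0.   4.5] q6err 0.27 26.43
126 tau -0.07 tau6 0.034 F [1.4 0.2 4.4] q6err 0.27 26.68
132 tau 0.005 tau6 0.047 F [1.7 0.6 4.2] q6err 0.27 26.93
138 tau -0.062 tau6 0.032 F [-0.2  0.4  4.2] q6err 0.27 27.18
144 tau -0.108 tau6 0.072 F [-0.4  0.6  4.5] q6err 0.27 27.43
150 tau -0.118 tau6 0.069 F [-0.5  1.2  5.6] q6err 0.27 27.68
156 tau 0.725 tau6 -0.64 F [-1.5  1.1  4.6] q6err 0.34 27.93
STOP
```

```bash
python3 - <<'E'
from h import *
f0=np.load("f0.npy");q0=np.load("q0.npy");w0=float(np.load("w0.npy"))
for a in np.arange(157,165,1.):
    q=q0.copy();q[5]-=np.radians(a);manip.set_joints(q)
    w=np.array(manip.current_wrist_torque());df=np.array(manip.current_force())-f0
    print(a,"tau",round(w@u-w0,3),"tau6",round(manip.current_tau()[5],3),"F",np.round([df@x0,df@v0,df@u],1),"q6err",round(np.degrees(manip.current_joint_pos()[5]-q[5]),2),round(manip.current_time(),2))
    if abs(w@u-w0)>1.5: print("STOP");break
E
```

```text
157.0 tau 1.347 tau6 -1.27 F [-2.6  2.4  4.7] q6err 0.2 28.18
158.0 tau 1.448 tau6 -1.449 F [-0.8  2.6  4.2] q6err 0.08 28.43
159.0 tau 1.592 tau6 -1.575 F [-2.   2.5  4.3] q6err 0.04 28.68
STOP
```

```bash
python3 - <<'E'
from h import *
f0=np.load("f0.npy");q0=np.load("q0.npy");w0=float(np.load("w0.npy"))
for a in (153,150):
    q=q0.copy();q[5]-=np.radians(a);manip.set_joints(q)
    w=np.array(manip.current_wrist_torque());df=np.array(manip.current_force())-f0
    print(a,"tau",round(w@u-w0,3),"F",np.round([df@x0,df@v0,df@u],1))
adv(-.0945,-.068,17.2-150,fmax=20,off=(-.0002,-.0002),step=.0066,v=.04,f0=f0)
q=np.array(manip.solve_ik(M+(-.068+.148)*u,eul(boreR(-180))));print(q,manip.current_joint_pos())
E
```

```text
153 tau 0.731 F [-1.7  2.6  2.8]
150 tau 0.156 F [-1.1  2.7  3.9]
s -89.2 act -89.9 lat -0.55 -0.36 F -1.1 1.7 -1.4 t 29.47
s -83.9 act -83.6 lat -0.37 -0.29 F -2.4 1.7 -0.5 t 29.75
s -78.6 act -77.9 lat 0.28 -0.59 F -1.1 0.5 -1.1 t 30.03
s -73.3 act -72.8 lat 0.06 -0.23 F -1.1 0.0 -1.5 t 30.32
s -68.0 act -67.6 lat 0.01 -0.14 F 0.1 0.1 -1.1 t 30.60
[-0.0158389   0.4668028   0.09691324 -0.64759526 -1.2545558  -1.37368099] [-0.01634718  0.46631978  0.09678371 -0.64755162 -1.25436516 -0.5494363 ]
```

```bash
python3 - <<'E'
from h import *
f0=np.load("f0.npy")
q=np.array(manip.solve_ik(M+(-.068+.148)*u,eul(boreR(-180))));manip.set_joints(q)
adv(-.068,.04,-180,fmax=20,step=.03,v=.12,f0=f0)
manip.servo_line([.616,-.06,.32],eul(down(AZ-90)),velocity=.08)
manip.reach([.5825,-.1345,.32],eul(down(AZ-90)));print(manip.current_time(),manip.current_tcp_pos())
snap("rW");snap("rS","scene");snap("rD","side")
im=[cv2.resize(cv2.imread(f"pics/r{k}.png")[140:330,310:480],(400,447),interpolation=cv2.INTER_CUBIC) for k in "SD"]
cv2.imwrite("pics/r.png",np.hstack(im))
E
```

```text
s -41.0 act -40.6 lat 0.22 0.22 F -1.3 0.3 -0.8 t 31.78
s -14.0 act -14.1 lat 0.03 0.02 F -1.0 0.1 -0.3 t 32.16
s 13.0 act 12.7 lat -0.01 0.03 F -0.8 0.4 -0.6 t 32.53
s 40.0 act 39.7 lat -0.04 0.09 F -1.6 0.1 -1.1 t 32.91
34.25 [ 0.58186661 -0.13624471  0.31985734]
```

View pics/r.png

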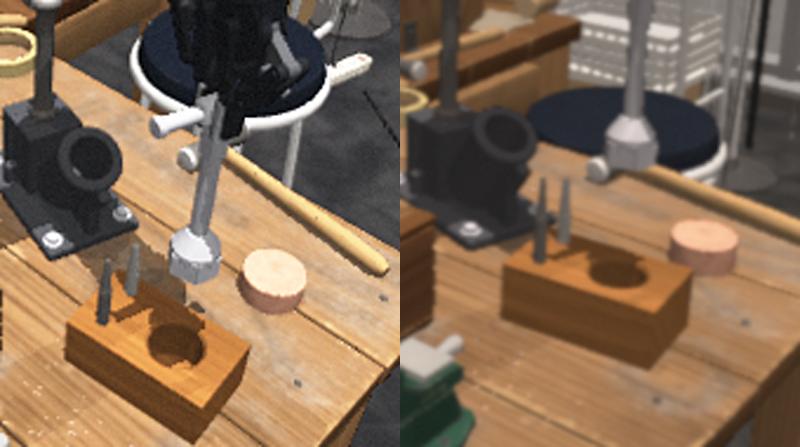

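View pics/rW.png

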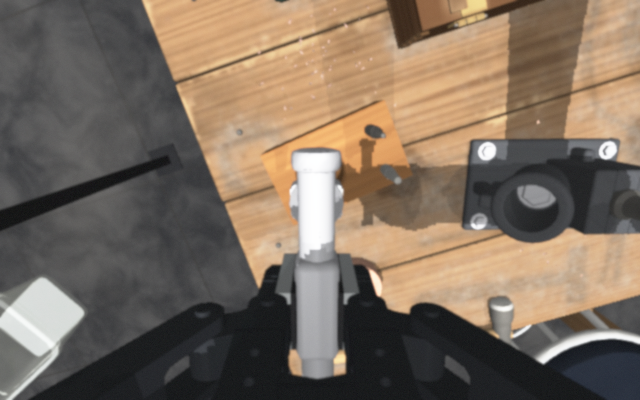

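The key hangs upright over the block, and the hole shows at scene (385,287) and side (403,256). I'll check its position and then lower.

```bash
python3 - <<'E'
from h import *
print(atz(ldc("rS"),(310+177*.425,140+345*.425),.06),atz(ldc("rD"),(310+218*.425,140+274*.425),.06))
R=eul(down(AZ-90));f0=np.array(manip.current_force())
for z in (.26,.215,.205,.195,.185,.175,.166,.161,.1585):
    manip.servo_line([.5822,-.1343,z],R,velocity=.08)
    df=np.array(manip.current_force())-f0;print(z,np.round(manip.current_tcp_pos(),4),df.round(1),round(manip.current_time(),2))
    if np.linalg.norm(df)>10:print("STOP");break
E
```

```text
[ 0.58497039 -0.13477204  0.06      ] [ 0.58380174 -0.13620087  0.06      ]
0.26 [ 0.5826 -0.1343  0.2606] [ 0.2 -0.6 -0.9] 35.3
0.215 [ 0.5826 -0.1344  0.2155] [-0.3  0.1 -0.1] 36.01
0.205 [ 0.5819 -0.1343  0.2047] [-1.1 -0.6 -0.2] 36.28
0.195 [ 0.5818 -0.1343  0.1945] [-1.2 -0.1 -0.2] 36.56
0.185 [ 0.5818 -0.1343  0.1845] [-0.7 -0.3 -0.2] 36.83
0.175 [ 0.5818 -0.1343  0.1745] [ 0.4 -0.8  0.6] 37.11
0.166 [ 0.5818 -0.1343  0.1655] [ 0.6 -0.8  0. ] 37.37
0.161 [ 0.582  -0.1343  0.1607] [-0.  -0.5  0.3] 37.62
0.1585 [ 0.5821 -0.1343  0.1584] [-1.1 -0.6 -0.5] 37.87
```

```bash
python3 - <<'E'
from h import *
R=eul(down(AZ-90))
manip.servo_line([.5822,-.1343,.1565],R,velocity=.03);print(manip.current_force())
manip.move_gripper(.55);manip.wait(.2)
manip.servo_line([.5822,-.1343,.30],R,velocity=.15)
B=np.array([.622,.079,.112]);h=np.array([-.06,-.998,0])/np.linalg.norm([.06,.998]);uu=np.sin(np.radians(35))*h+np.array([0,0,np.cos(np.radians(35))])
best=None
for r in (300,120,90,150,60):
    p,e,_=campose(B,-uu,.3,np.radians(r));q=manip.solve_ik(p,e)
    if q is not None:
        d=np.abs(np.array(q)-manip.current_joint_pos()).max();print(r,d.round(2))
        if best is None or d<best[0]: best=(d,p,e)
manip.reach(*best[1:]);print(manip.current_time())
C,im=snap("bore2");snap("fS","scene");snap("fD","side")
x,y=proj(C,M)[0].astype(int)
cv2.imwrite("pics/bore2z.png",cv2.resize(im[y-50:y+50,x-50:x+50,::-1],None,fx=5,fy=5,interpolation=cv2.INTER_CUBIC));print(x,y)
im=[cv2.resize(cv2.imread(f"pics/f{k}.png")[100:330,230:480],(400,368),interpolation=cv2.INTER_CUBIC) for k in "SD"]
cv2.imwrite("pics/f.png",np.hstack(im))
E
```

```text
[-0.51243498  0.25272908  2.74877708]
300 2.86
120 0.69
90 0.57
150 0.79
60 0.7
40.5
321 208
```

View pics/f.png

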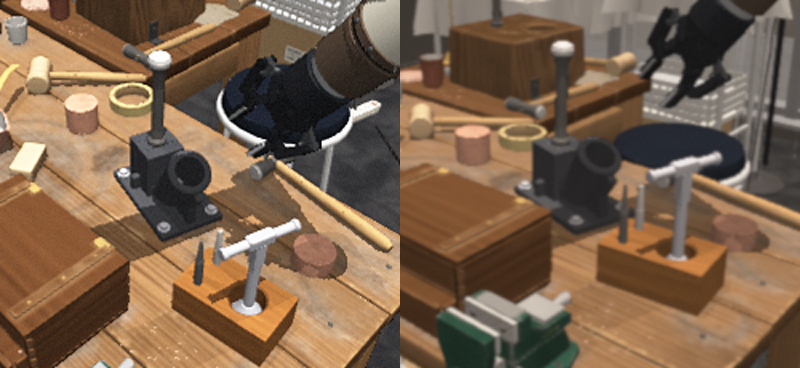

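View pics/bore2z.png

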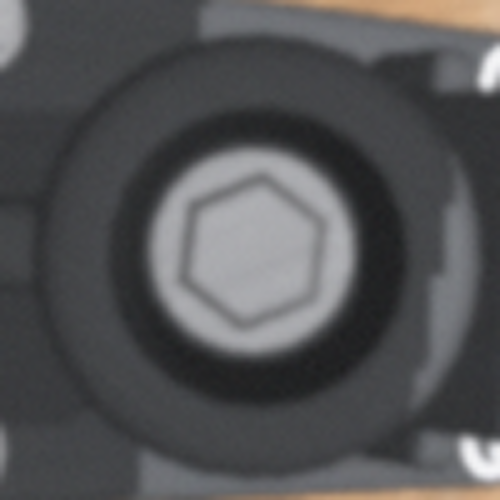

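```bash
python3 - <<'E'
from h import *
B=ldc("bore2");n=M-.08*u;c=[]
for x,y in [(262,175),(325,208),(318,298),(245,327),(182,280),(190,206)]:
    o,d=ray(B,(321-50+x/5,208-50+y/5));c.append(o+d*((n-o)@u)/(d@u))
c=np.array(c);k=c.mean(0);ang=np.degrees(np.arctan2((c-k)@v0,(c-k)@x0));print(np.mod(ang,60).round(1),np.linalg.norm(c-k,axis=1).round(4))
S0=cam("scene")
E
```

```text
[56.9  3.2 56.1 57.  56.7 59.3] [0.0158 0.0175 0.0172 0.0167 0.0166 0.0163]
```

```bash
python3 - <<'E'
from h import *
a=cv2.imread("pics/scene0.png",0);b=cv2.imread("pics/fS.png",0)
for n,(x,y,w,h) in {"stake":(318,130,24,50),"caddy":(266,156,30,28),"block":(235,184,30,28)}.items():
    t=a[y:y+h,x:x+w];r=cv2.matchTemplate(b[y-6:y+h+6,x-6:x+w+6],t,cv2.TM_CCOEFF_NORMED);_,m,_,l=cv2.minMaxLoc(r);print(n,round(m,3),l[0]-6,l[1]-6)
print(manip.current_force(),manip.current_time())
manip.close_job()
E
```

```text
stake 0.986 0 0
caddy 0.997 0 0
block 0.997 0 0
[ 0.08687714  0.07254099 -0.37694145] 40.65
the job is handed in; nothing more can be done
```

I clamped the stake: I took the key from the tool block, seated it on the nut and turned the nut clockwise until it stopped solid. I then stood the key back in its hole and handed the job in at 40.7 s.

**What the last checks showed:**
- **Stop:** torque rose from near zero to 0.7, then 1.35, then 1.6 N m at about 156–159° of wrist turn, with side forces of about 3 N.
- **Nut angle:** seen down the bore afterwards, the nut had turned about 19° past a whole number of sixths. That fits about 139°, inside the 103–155° range, once play and grip twist are allowed for.
- **Surroundings:** the scene camera showed no shift (0 px) of the stake, caddy or sanding block. The key stands in its hole and the arm is clear.

**What did not agree:**
- **Turning torque:** the expected 0.25 N m or so did not show in the readings taken after each 6° step; they stayed near zero until the stop. I did not re-seat the key to check this.
- **Seating depth:** by my estimate of the bore mouth, the key seated about 4 mm short of full depth. That is within my error on where the mouth is, and far past the depth at which it would be resting on top of the nut.

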